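Tip the spent cells into the collection box and shut it

TASK

Pick up the aluminium chute with the three spent cells lying in it, tip it so that they slide out of its open end through the square mouth of the grey collection box, without spilling one on the bench or touching the cells with the gripper. Then set the empty chute down flat and upright on the bench and shut the box's lid fully. Do not push or knock over anything else on the bench.

Things in the scene. Friction and masses are not known exactly. Their poses are not given: they have to be found in the camera images.
- chute: Straight aluminium U-channel, 220 mm long, 32 mm wide and 30 mm high outside; floor 6 mm and walls 4 mm thick; open on top and at its +x end, closed by a 4 mm wall at its -x end. 150 g (may be 120 to 210 g). Origin: centre of its underside; x along it towards the open end, z up when upright. The cells begin to slide when it is tilted 18 to 26 degrees. It can be gripped across its two side walls near the middle of its length, at the start standing level on the bench.
- chute_lip (a point): Middle of the chute's open end on the upper face of its floor: 110 mm along x and 6 mm above the chute's origin.
- cell0: Spent cylindrical cell, 18 mm diameter and 65 mm long, dark grey with metal ends, about 45 g; origin at its centre, x along its axis. At the start it lies lengthwise on the chute's floor, next to the closed end.
- cell1: Spent cylindrical cell, 18 mm diameter and 65 mm long, dark grey with metal ends, about 45 g; origin at its centre, x along its axis. At the start it lies lengthwise on the chute's floor, in the middle.
- cell2: Spent cylindrical cell, 18 mm diameter and 65 mm long, dark grey with metal ends, about 45 g; origin at its centre, x along its axis. At the start it lies lengthwise on the chute's floor, next to the open end.
- cell_box: Fixed grey metal collection box, 120 mm by 120 mm, 105 mm high; origin: centre of its underside, z up. Its 5 mm top plate has one square hole, 62 mm by 62 mm, in the centre, sides along the box's x and y; below it the box is hollow, 110 mm by 110 mm inside, floor 10 mm above the bench. The lid's hinge runs along y at the top of its +x side.
- mouth (a point): Centre of the square hole, level with the upper face of the top plate (105 mm above the box's underside).
- lid (a joint): Hinge angle of the box's lid, rad: 0 shut flat on the box, 1.57 standing upright, up to 2.2 leaning back away from the mouth. Starts at 1.7 to 2.1. Stiff hinge: the lid stays where it is left and about 1 N at its free edge moves it. Lid plate 120 mm by 120 mm, 5 mm thick, with a 12 mm tab 40 mm wide beyond the middle of its free edge; 120 g. Shut, its top is 111 mm above the bench.
- lid_hinge (a point): Middle of the lid's hinge line: 60 mm along the box's x from its centre, 106 mm above its underside. The hinge axis is the box's y.
- lid_edge (a point): Middle of the lid's free edge, 120 mm from the hinge, without the tab; moves with the lid.
- transformer: Bystander: small transformer, 50 mm along its x, 50 mm along y, 46 mm high, standing beside the chute; origin: centre of its underside.
- reel: Bystander: reel of solder standing on its flange, 60 mm diameter, 40 mm high, beside the chute; origin: centre of its underside.
- spray_can: Bystander: closed can, 60 mm diameter, 210 mm high, standing beside the box, on its +y or -y side; origin: centre of its underside.
- cup: Bystander: orange cup, 72 mm diameter, 85 mm high, on the box's other side; origin: centre of its underside.
- screwdriver: Bystander: screwdriver, 180 mm long, 26 mm thick, lying in front (-x) of the box; x along it.
- multimeter: Bystander: multimeter, 85 mm along its x, 170 mm along y, 39 mm high, lying beyond the chute and the box; origin: centre of its underside.
Mind the look-alikes: they are no part of the job. Leave any blue or green look-alike of the cell2 alone. Leave any turquoise look-alike of the cell1 alone.

How it is judged:
By the outcome, as a careful person would: the job done as asked, in the order asked, and still so for the second after the job is handed in, with the robot touching nothing.
It also fails if it takes over 72 s, if anything falls off the work surface, if the arm or the gripper's body presses on something with over 40 N, if the wrist force passes 120 N, or if a joint passes its speed limit or range.

ROBOT

A 6-joint arm with a two-finger parallel gripper is mounted at the origin on the work surface. World frame = base frame: x ahead of the robot, y to its left, z up, the work surface at z = 0. Lengths are in mm, angles in degrees, forces in N, time in s.
With the tool pointing down it reaches from about 300 to 850 mm from the base axis. Payload 4.2 kg.
Tool frame: the origin (TCP) lies between the finger pads; the fingertips stand ahead of it and the grasp point (between the pads) lies 8 mm behind it (env.tip_reach is the x of the fingertips in the tool frame, in mm); x points along the fingers, y is the direction in which the jaws open and shut, and the axes are right-handed (so a half turn about x gives the same grasp; the last joint's range is limited). The gripper opens to 91 mm and grips with 3 to 60 N. Pads are 32 mm wide; open, the fingers measure 118 mm over their backs; the gripper's body (76 mm by 178 mm) begins 60 mm behind the grasp point.
Start: joints at [74.026, 18.312, 89.639, -0, 72.044, -1.146], TCP at [147.156, 555.866, 224.976] pointing down, gripper open.
Joint ranges: [-177.97, 177.97], [-48.28, 115.42], [12.27, 149.76], [-77.06, 257.06], [2.81, 150.46], [-146.56, 146.56]. Speed limits (degrees/s): [147.25, 147.25, 180, 180, 180, 180].

INTERFACE

Orientations are given as [roll, pitch, yaw] about the fixed x, y, z axes, in that order (R = Rz(yaw) Ry(pitch) Rx(roll)).
In Python, from workcell import env, cams gives the robot as it stands.
- The arm moves only by the tool arm_command, never from a script. Its argument "deltas" is a list of rows, each a list of 3 entries, a list of its own where there are three numbers: the opening, from 0 (shut) to 1 (fully open), then the shift along the world's x, y, z in mm, then the turn about the world's z in rad. A call has 1 to 20 rows; each row is the pose to reach, as a shift and turn from the pose commanded when the call began; what a row does not reach only later rows make up. A row lasts 1/10 s, in which the tool goes at most 50 mm and 8.59 degrees, less where a joint would pass 70% of its speed; a pose out of reach is approached as far as the arm can. A call with a gripper value outside its range is refused whole. The fingers move at their own pace and stop on an object; "grip_force" is the grip in N (left out, the last holds). Time passes only in rows, so rows that repeat a pose let the fingers close. It gives the time, the measured TCP pose, the force and the opening at its end, in the units of the state.
- env.state(): the state, without advancing time (a new reading comes with each control period).
- cams.grab_frame(name): name is "scene" or "top"; returns a dict with "img" (384x512x3 uint8, red, green, blue), "K" (3x3 intrinsics, pixels), "dist" ([k1, k2, p1, p2, k3] as OpenCV has them; the pictures are not rectified), "rvec" (rotation vector, rad) and "tvec" (3), from world to camera coordinates, as OpenCV has them. Camera axes: x right, y down, z forward; pixel columns grow to the right and rows downward; lengths in mm; the calibration is good to about 2 mm. A picture is of the moment at which its call begins. There is no depth.
- env.job_done(): hands the job in, once; it reports no verdict.
Trained networks look in a picture, given as the dict that the camera call returned (one of the last four; its "shot" number tells which), for a name from the list of things; names that differ only in an ending like _2 or _b are one class to them, and where a whole thing is asked for, a point or a joint stands for the part that bears it (a point fixed in the world has none). Each returns a list of dicts, best first, with "conf" (0 to 1); they miss things now and then, are a little off and sometimes report something else, mostly with a low value. They report only what shows in the picture. A call takes as long as a camera call. They do not tell look-alikes from the thing itself.
- cams.silhouettes(picture, name): "region" (384x512 bool, what is visible of it) and "centre" ([column, row] in pixels, amid what is visible of it).
The state is a dict: "time_s": time; "qpos": joint angles; "qvel": joint speeds; "effort": joint torques, N m; "ee_pos": TCP position; "ee_rot": TCP orientation; "force": force on the tool from outside, world axes, zero at the start; "torque": the same for the moment, N m; "gripper_width": finger opening in mm.
Only numpy, scipy, OpenCV 4.12 (cv2) and the standard library are available. Lean on these libraries where they do the work, as an engineer would, in place of code of your own. Each camera call takes 0.05 s, during which the arm holds its last target.

## Working session

There is one attempt and no reset: what is moved stays moved. The work goes in short steps, Python scripts to look and compute and a tool call to move; the robot and the scene stay as the last step left them, time stands still between calls to the robot, and variables do not carry over. Pictures are saved under pics/ and viewed, and the job is handed in when it is done.

Besides the shell and the picture viewer there is one more tool, called after "Call:" by a JSON object that holds its "api" and its "payload", one argument or row to a line. arm_command: Moves the arm, as the interface text tells. Its arguments: {"type":"object","properties":{"deltas":{"type":"array","items":{"type":"array"}},"grip_force":{"type":"number"}},"required":["deltas"]}

```bash
ls; mkdir -p pics; cat > h.py <<'E'
import numpy as np,cv2
from workcell import env,cams
def grab(n,f=None):
    p=cams.grab_frame(n)
    if f: cv2.imwrite('pics/'+f,p['img'][:,:,::-1])
    return p
def proj(p,X):
    return cv2.projectPoints(np.array(X,float).reshape(-1,1,3),np.array(p['rvec'],float),np.array(p['tvec'],float),np.array(p['K'],float),np.array(p['dist'],float))[0].reshape(-1,2)
def ray(p,uv,z):
    uv=np.array(uv,float).reshape(-1,1,2)
    n=cv2.undistortPoints(uv,np.array(p['K'],float),np.array(p['dist'],float)).reshape(-1,2)
    R=cv2.Rodrigues(np.array(p['rvec'],float))[0];t=np.array(p['tvec'],float).ravel()
    C=-R.T@t; d=np.c_[n,np.ones(len(n))]@R
    return C+d*((z-C[2])/d[:,2])[:,None]
E
python3 - <<'E'
from h import *
print(env.state(),env.tip_reach)
for n in('scene','top'):
    p=grab(n,n+'0.png'); 
    R=cv2.Rodrigues(np.array(p['rvec']))[0];print(n,-R.T@np.array(p['tvec']).ravel())
    big=cv2.resize(p['img'],(800,600),interpolation=cv2.INTER_CUBIC);cv2.imwrite('pics/%s0b.png'%n,big[:,:,::-1])
E
```

```text
pics
{'time_s': 0.0, 'qpos': array([ 7.40274173e+01,  1.83510384e+01,  8.97062581e+01,  6.72361412e-04,
        7.20409299e+01, -1.14560229e+00]), 'qvel': array([ 0.06883426, -0.03450127, -0.02631961, -0.0031067 ,  0.0498271 ,
        0.05902488]), 'effort': array([ 3.08652190e-03, -4.12452614e+01, -2.31975532e+01,  7.29665207e-02,
        4.57868027e-02, -1.59408901e-04]), 'ee_pos': array([147.00645244, 555.40427241, 224.12728224]), 'ee_rot': array([ -91.51847116,   89.90177149, -106.34565942]), 'force': array([ 0.03754062, -0.56556188, -0.10915825]), 'torque': array([-0.06871443,  0.01643563, -0.00360436]), 'gripper_width': 91.15974280662421} 11.0
scene [1263.63549636  444.75308601  603.86882098]
top [ 4.01032271e+02 -8.49135944e-01  1.18490671e+03]
```

View pics/scene0b.png

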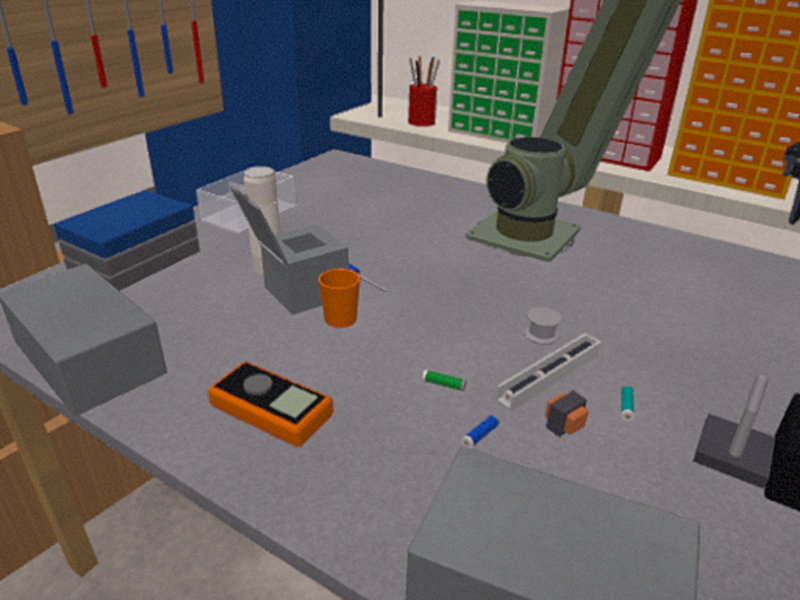

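View pics/top0b.png

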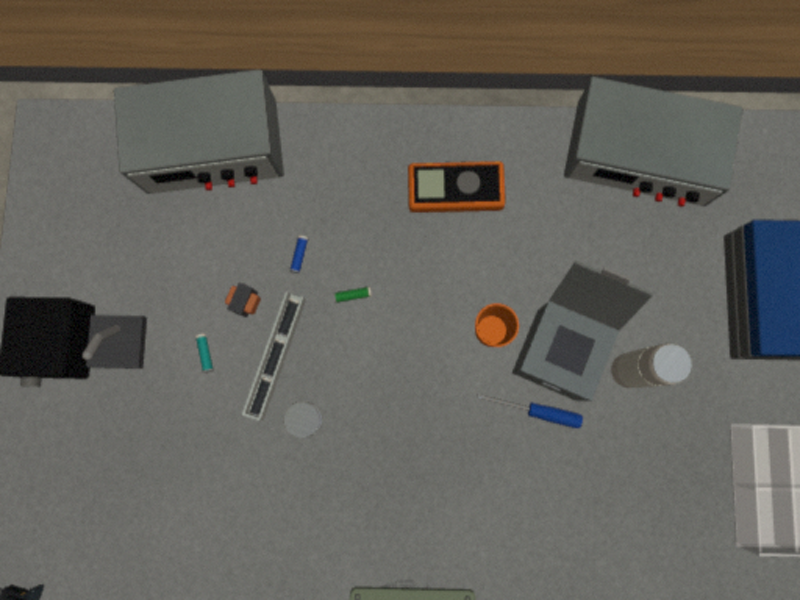

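```bash
python3 - <<'E'
from h import *
p=grab('top');q=grab('scene')
H=dict(chute=30,cell_box=105,transformer=46,reel=40,spray_can=210,cup=85,screwdriver=13,multimeter=39,lid=111,cell0=15)
for n,h in H.items():
    for r in cams.silhouettes(p,n)[:4]:
        m=r['region'].astype(np.uint8)
        c=max(cv2.findContours(m,0,2)[0],key=cv2.contourArea)
        w=ray(p,c.reshape(-1,2),h)[:,:2].astype(np.float32)
        b=cv2.minAreaRect(w)
        print(n,round(r['conf'],2),np.round(r['centre']),'z',h,np.round(ray(p,r['centre'],h)[0]),'rect',np.round(b[0],1),np.round(b[1],1),round(b[2],1),m.sum())
im=p['img'][175:280,130:250];cv2.imwrite('pics/zt.png',cv2.resize(im,None,fx=6,fy=5.7,interpolation=cv2.INTER_CUBIC)[:,:,::-1])
im=q['img'][200:270,300:400];cv2.imwrite('pics/zs.png',cv2.resize(im,None,fx=8,fy=8,interpolation=cv2.INTER_CUBIC)[:,:,::-1])
im=p['img'][150:290,290:450];cv2.imwrite('pics/zb.png',cv2.resize(im,None,fx=5,fy=4.2*1.02,interpolation=cv2.INTER_CUBIC)[:,:,::-1])
E
```

```text
chute 0.75 [181. 221.] z 30 [496. 228.  30.] rect [478.3 241. ] [ 40.5 216.2] 73.8 550
chute 0.73 [369. 208.] z 30 [ 540. -271.   30.] rect [ 533.4 -274.7] [152.9 247.3] 58.5 4480
chute 0.27 [182. 202.] z 30 [546. 226.  30.] rect [545.2 221. ] [16.5 63.3] 73.0 144
cell_box 0.89 [368. 208.] z 105 [ 530. -252.  105.] rect [ 524.1 -257.2] [144.2 232. ] 58.5 4461
transformer 0.88 [155. 192.] z 46 [569. 296.  46.] rect [571.5 296. ] [53.1 51.1] 66.3 344
reel 0.63 [194. 270.] z 40 [368. 186.  40.] rect [373.8 187.1] [56.1 59.9] 1.1 451
spray_can 0.63 [417. 231.] z 210 [ 468. -335.  210.] rect [ 462.3 -333.7] [ 57.1 115.8] 8.1 1151
spray_can 0.22 [385. 185.] z 210 [ 570. -266.  210.] rect [ 563.3 -266.6] [131.2  79.3] 68.5 1642
cup 0.82 [319. 207.] z 85 [ 533. -132.   85.] rect [ 532.  -128.4] [68.9 68.6] 1.0 608
screwdriver 0.57 [357. 267.] z 13 [ 384. -240.   13.] rect [ 389.3 -236.8] [92.7 27.5] 72.7 343
multimeter 0.68 [292. 118.] z 39 [780. -64.  39.] rect [780.6 -63.1] [ 93.5 172.5] 1.0 1994
multimeter 0.45 [183. 227.] z 39 [480. 220.  39.] rect [478.3 239.7] [ 38.1 213.7] 73.7 498
lid 0.81 [382. 186.] z 111 [ 585. -286.  111.] rect [ 581.5 -293.8] [145.7  86.7] 68.7 1656
cell0 0.69 [165. 254.] z 15 [409. 270.  15.] rect [410.4 265.2] [14.7 61.9] 73.0 125
cell0 0.68 [192. 162.] z 15 [658. 207.  15.] rect [658.2 210.1] [18.8 60.8] 78.8 134
cell0 0.63 [130. 224.] z 15 [485. 368.  15.] rect [481.1 365.2] [62.6 17.7] 15.0 145
cell0 0.59 [172. 226.] z 15 [482. 253.  15.] rect [476.  246.4] [19.8 66.4] 74.2 179
```

View pics/zt.png

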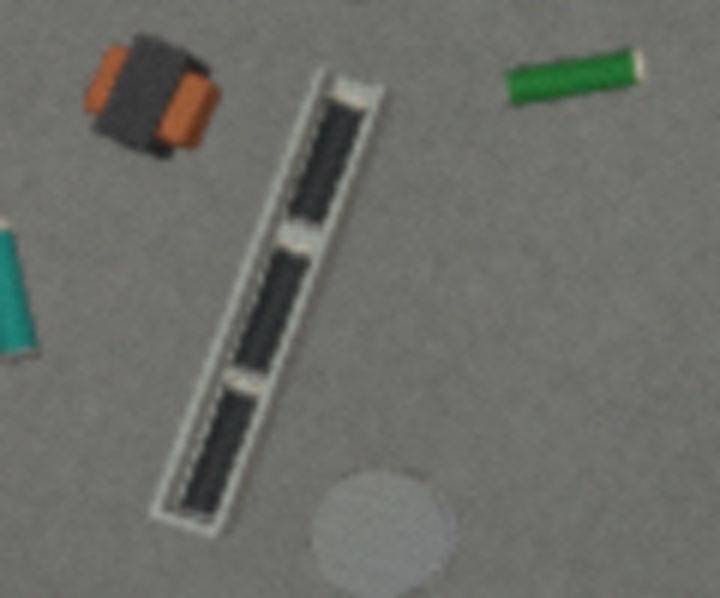

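View pics/zs.png

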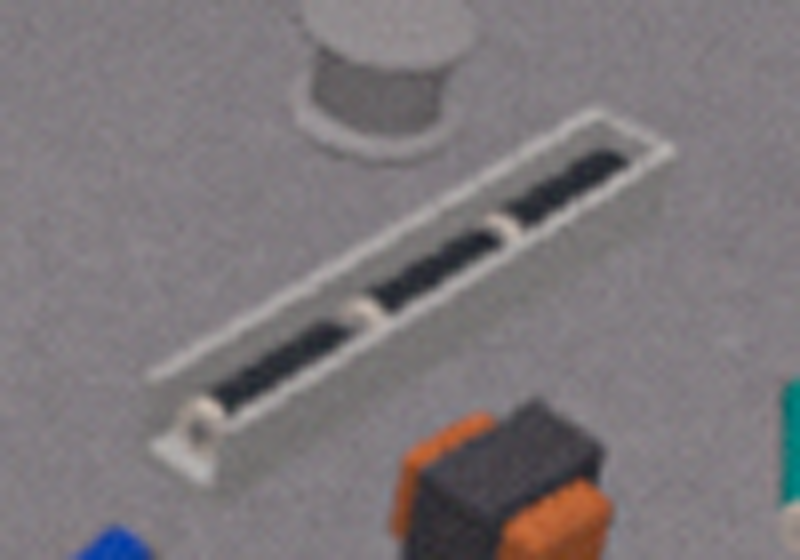

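View pics/zb.png

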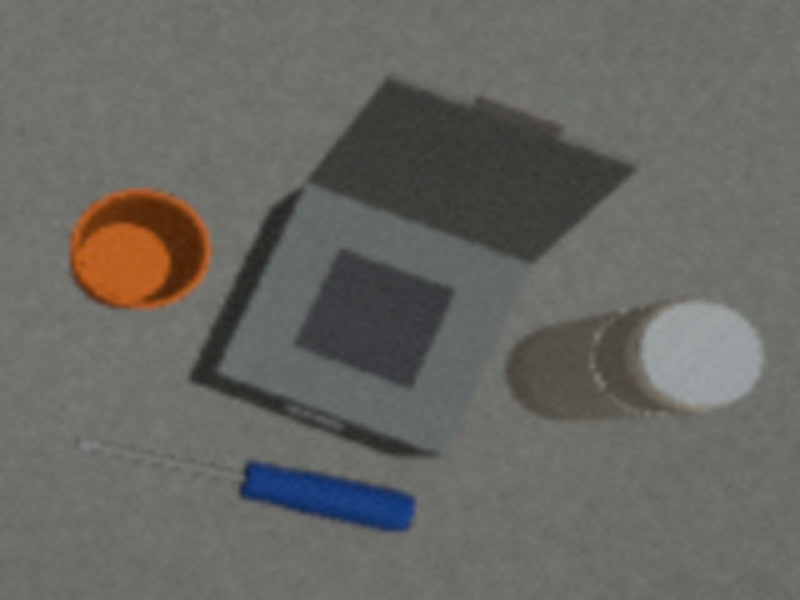

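```bash
python3 - <<'E'
from h import *
p=grab('top')
def t(a): return np.array(a,float)/[6,5.7]+[130,175]-0.4
def b(a): return np.array(a,float)/[5,4.284]+[290,150]-0.4
c=ray(p,t([(321,68),(384,88),(152,516),(215,533)]),30)[:,:2]
print(np.round(c,1),'C',c.mean(0).round(1)); d=(c[0]+c[1]-c[2]-c[3])/2;print(np.linalg.norm(d),np.degrees(np.arctan2(d[1],d[0])))
print([np.linalg.norm(c[0]-c[1]),np.linalg.norm(c[2]-c[3])])
h=ray(p,b([(342,249),(455,289),(413,386),(297,346)]),105)[:,:2];print('hole',h.round(1),h.mean(0).round(1))
o=ray(p,b([(310,185),(530,262),(437,455),(217,373)]),105)[:,:2];print('box',o.round(1),o.mean(0).round(1))
for s in(h,o):
  d=(s[0]+s[1]-s[2]-s[3])/2;e=(s[0]+s[3]-s[1]-s[2])/2;print(np.linalg.norm(d),np.degrees(np.arctan2(d[1],d[0])),np.linalg.norm(e),np.degrees(np.arctan2(-e[0],e[1])))
m=o.mean(0)*.5+h.mean(0)*.5;y=np.radians(-18.5)
for a in(1.7,1.8,1.9,2.0,2.1):
  ux=np.array([np.cos(y),np.sin(y)]);uy=np.array([-ux[1],ux[0]])
  # lid extends from hinge toward -x at angle 0
  P=[np.r_[m+ux*(60-120*np.cos(a))+uy*s,106+120*np.sin(a)] for s in(60,-60)]
  print(a,((proj(p,P)-[290,150]+.4)*[5,4.284]).round())
E
```

```text
[[588.5 226. ]
 [579.4 197.4]
 [378.9 290. ]
 [371.7 262.1]] C [479.6 243.9]
218.33799408780783 -17.136877081641476
[np.float64(30.04793930238679), np.float64(28.814509497655422)]
hole [[ 530.7 -226.8]
 [ 508.5 -282.4]
 [ 452.2 -260.6]
 [ 474.1 -203.8]] [ 491.4 -243.4]
box [[ 568.  -211.3]
 [ 524.9 -320. ]
 [ 413.2 -271.6]
 [ 457.8 -164.3]] [ 491.  -241.8]
60.74496596719815 -21.63787345438148 60.36620432217913 -21.447768491929093
120.76034091122352 -23.269265612867866 116.5374624996754 -22.137481843192752
1.7 [[358. 125.]
 [616. 201.]]
1.8 [[365. 104.]
 [622. 180.]]
1.9 [[371.  85.]
 [627. 161.]]
2.0 [[376.  68.]
 [631. 142.]]
2.1 [[381.  51.]
 [633. 125.]]
```

```bash
python3 - <<'E'
from h import *
from scipy.spatial.transform import Rotation as Ro
s=env.state();R=Ro.from_euler('xyz',s['ee_rot'],degrees=True).as_matrix();print(R.round(3));y=R[:,1];print('tool y yaw',np.degrees(np.arctan2(y[1],y[0])), s['time_s'])
g=np.array([479.6,243.9])-50*np.array([.9556,-.2947]);print(g)
E
```

```text
[[ 0.     0.256  0.967]
 [ 0.     0.967 -0.256]
 [-1.     0.     0.   ]]
tool y yaw 75.17432896341232 0.75
[431.82  258.635]
```

Call:
{"api": "arm_command", "payload": {
  "deltas": [
    [0.55,[100,-104,-30],-0.02],
    [0.55,[190,-198,-60],-0.04],
    [0.55,[285,-297,-100],-0.04],
    [0.55,[285,-297,-100],-0.04],
    [0.55,[285,-297,-100],-0.04],
    [0.55,[285,-297,-100],-0.04],
    [0.55,[285,-297,-100],-0.04],
    [0.55,[285,-297,-100],-0.04],
    [0.55,[285,-297,-100],-0.04],
    [0.55,[285,-297,-100],-0.04],
    [0.55,[285,-297,-100],-0.04],
    [0.55,[285,-297,-100],-0.04],
    [0.55,[285,-297,-100],-0.04]
  ],
  "grip_force": 30
}}

```text
time_s: 2.05
ee_pos: [431.6, 259.9, 125.4]
ee_rot: [67.0, 90.0, 50.0]
force: [0.3, -0.7, 0.3]
gripper_width: 50.2
```

```bash
python3 - <<'E'
from h import *
from scipy.spatial.transform import Rotation as Ro
s=env.state();R=Ro.from_euler('xyz',s['ee_rot'],degrees=True).as_matrix();y=R[:,1];print('tool y yaw',np.degrees(np.arctan2(y[1],y[0])), s['ee_pos'])
q=grab('scene');print(s['force'])
# overlay predicted chute box
C=np.array([479.6,243.9]);a=np.radians(-17.1);u=np.array([np.cos(a),np.sin(a)]);v=np.array([-u[1],u[0]])
im=q['img'].copy()
for z,col in((0,(255,0,0)),(30,(255,255,0))):
    P=[np.r_[C+u*sx*110+v*sy*16,z] for sx,sy in((1,1),(1,-1),(-1,-1),(-1,1))]
    cv2.polylines(im,[np.round(proj(q,P)*8).astype(int)],True,col,1,cv2.LINE_AA,3)
P=[np.r_[C+u*sx+v*sy,30] for sx,sy in((-50,-25),(-50,25))]
for x in proj(q,P): cv2.circle(im,tuple(int(k) for k in x),1,(0,255,0),-1)
B=np.array([491.2,-242.6]);a=np.radians(-22);u=np.array([np.cos(a),np.sin(a)]);v=np.array([-u[1],u[0]])
def pl(P,c): cv2.polylines(im,[np.round(proj(q,P)*8).astype(int)],True,c,1,cv2.LINE_AA,3)
for h in(31,60): pl([np.r_[B+u*sx*h+v*sy*h,105] for sx,sy in((1,1),(1,-1),(-1,-1),(-1,1))],(255,255,0))
for t in(1.8,1.9,2.0): pl([np.r_[B+u*(60-120*np.cos(t))+v*k,106+120*np.sin(t)] for k in(-60,60)],(255,0,0))
cv2.imwrite('pics/ov1.png',cv2.resize(im[150:290,280:420],None,fx=5.5,fy=4.2,interpolation=cv2.INTER_CUBIC)[:,:,::-1])
cv2.imwrite('pics/ov2.png',cv2.resize(im[100:210,130:260],None,fx=6,fy=5.4,interpolation=cv2.INTER_CUBIC)[:,:,::-1])
E
```

```text
tool y yaw 72.98438504996405 [431.55856379 259.90189665 125.41058558]
[ 0.33351776 -0.68918799  0.26086425]
```

View pics/ov1.png

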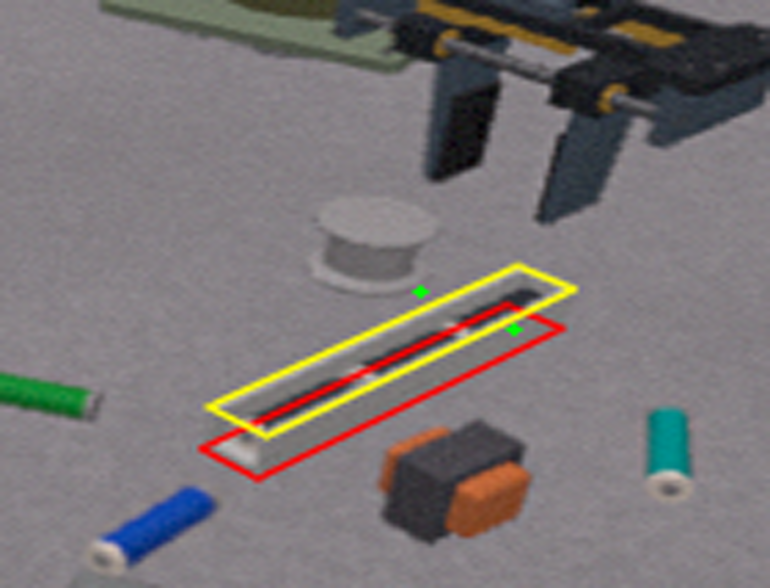

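View pics/ov2.png

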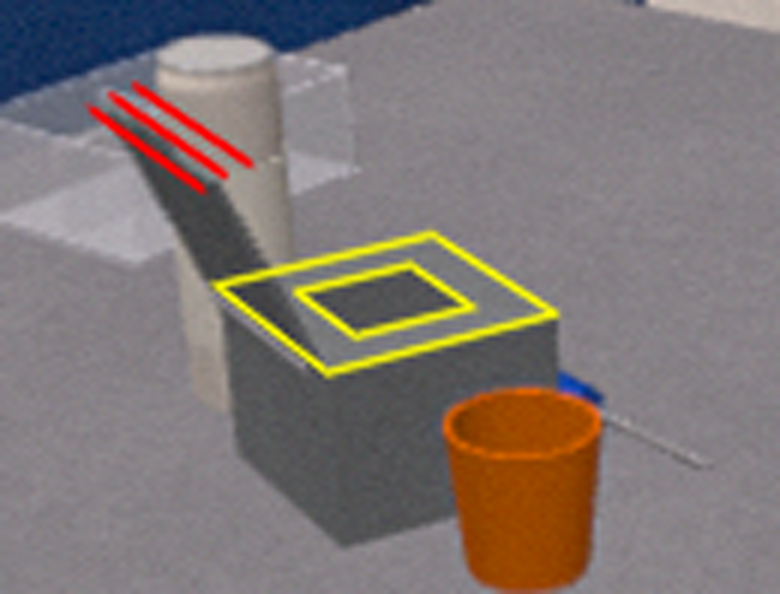

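Call:
{"api": "arm_command", "payload": {
  "deltas": [
    [0.55,[0,-1,-45],0],
    [0.55,[0,-1,-75],0],
    [0.55,[0,-1,-95],0],
    [0.55,[0,-1,-105],0],
    [0.55,[0,-1,-110],0],
    [0.55,[0,-1,-110],0],
    [0.55,[0,-1,-110],0],
    [0.3,[0,-1,-110],0],
    [0.2,[0,-1,-110],0],
    [0.2,[0,-1,-110],0],
    [0.2,[0,-1,-110],0],
    [0.2,[0,-1,-110],0]
  ],
  "grip_force": 30
}}

```text
time_s: 3.3
ee_pos: [432.6, 258.1, 15.6]
ee_rot: [52.3, 89.9, 35.1]
force: [-0.5, 0.1, 5.4]
gripper_width: 32.1
```

Call:
{"api": "arm_command", "payload": {
  "deltas": [
    [0.1,[0,0,3],0],
    [0.1,[0,0,8],0],
    [0.1,[0,0,15],0],
    [0.1,[0,0,23],0],
    [0.1,[0,0,32],0],
    [0.1,[0,0,40],0],
    [0.1,[0,0,40],0],
    [0.1,[0,0,40],0]
  ],
  "grip_force": 40
}}

```text
time_s: 4.1
ee_pos: [432.2, 257.9, 55.3]
ee_rot: [53.8, 90.0, 36.7]
force: [-0.4, -0.9, -2.1]
gripper_width: 32.0
```

```bash
cat > look.py <<'E'
import sys
from h import *
n,f,x0,x1,y0,y1=sys.argv[1],sys.argv[2],*map(int,sys.argv[3:7])
p=grab(n);im=p['img'][y0:y1,x0:x1];k=min(800/(x1-x0),600/(y1-y0))
cv2.imwrite('pics/'+f,cv2.resize(im,None,fx=k,fy=k,interpolation=cv2.INTER_CUBIC)[:,:,::-1])
s=env.state();print(s['time_s'],s['ee_pos'].round(1),s['force'].round(2),s['torque'].round(2),s['gripper_width'])
E
python3 look.py scene l1.png 280 430 130 280
```

```text
4.15 [432.  257.8  54.9] [-0.6  -0.99 -2.43] [ 0.03  0.15 -0.07] 32.01437269240377
```

View pics/l1.png

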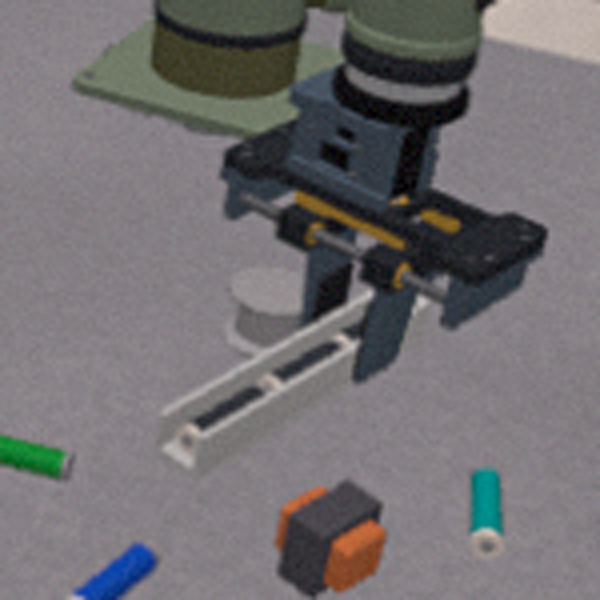

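Call:
{"api": "arm_command", "payload": {
  "deltas": [
    [0.1,[0,0,8],0],
    [0.1,[0,0,22],0],
    [0.1,[0,0,40],0],
    [0.1,[0,-4,60],0],
    [0.1,[-2,-14,80],0],
    [0.1,[-6,-32,95],-0.005],
    [0.1,[-12,-56,105],-0.01],
    [0.1,[-19,-86,110],-0.02],
    [0.1,[-26,-118,110],-0.03],
    [0.1,[-34,-150,110],-0.035],
    [0.1,[-42,-182,110],-0.04],
    [0.1,[-50,-214,110],-0.045],
    [0.1,[-58,-246,110],-0.05],
    [0.1,[-66,-278,110],-0.055],
    [0.1,[-74,-310,110],-0.06],
    [0.1,[-82,-342,110],-0.065],
    [0.1,[-89,-372,110],-0.07],
    [0.1,[-95,-398,110],-0.075],
    [0.1,[-99,-418,110],-0.08],
    [0.1,[-102,-430,110],-0.086]
  ],
  "grip_force": 40
}}

```text
time_s: 6.15
ee_pos: [329.6, -173.5, 165.3]
ee_rot: [-68.1, 90.0, -90.2]
force: [0.2, 0.9, -2.0]
gripper_width: 32.0
```

Call:
{"api": "arm_command", "payload": {
  "deltas": [
    [0.1,[0,-5,0],0],
    [0.1,[0,-5,0],0],
    [0.1,[0,-5,0],0]
  ],
  "grip_force": 40
}}

```text
time_s: 6.45
ee_pos: [330.1, -176.6, 165.0]
ee_rot: [129.5, 90.0, 107.5]
force: [0.5, -0.1, -3.0]
gripper_width: 32.1
```

```bash
python3 look.py scene l2.png 140 300 60 200;python3 look.py top l3.png 250 450 140 300
```

```text
6.5 [ 330.2 -176.5  165. ] [-1.03 -0.27 -2.5 ] [0.04 0.09 0.02] 31.49451577935907
6.55 [ 330.2 -176.5  165. ] [-0.42 -0.03 -3.02] [0.02 0.14 0.04] 31.54399198249262
```

View pics/l2.png

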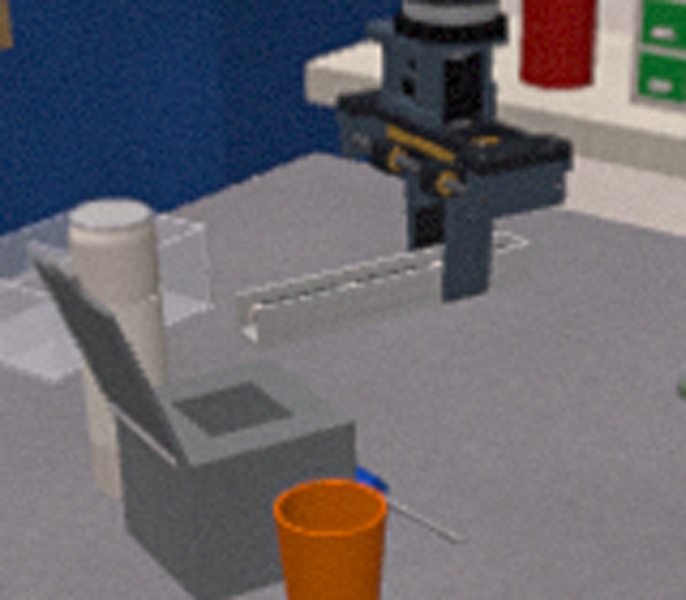

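View pics/l3.png

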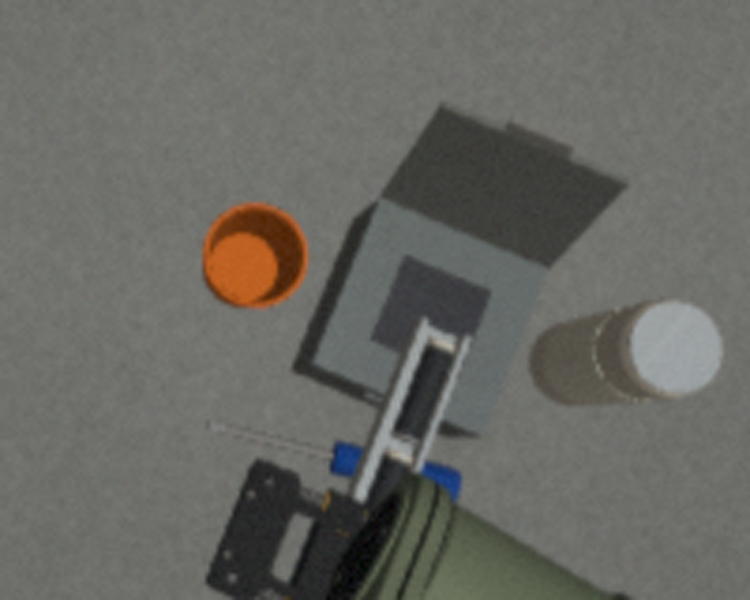

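```bash
cat > ov.py <<'E'
import sys
from h import *
# overlay chute with tilt, grip at chute (gx,gz) located at world G, yaw
def chute(G,yaw,th,gx=-50,gz=15):
    a=np.radians(yaw);u=np.array([np.cos(a),np.sin(a),0]);v=np.array([-u[1],u[0],0]);t=np.radians(th)
    ex=u*np.cos(t)-np.array([0,0,1])*np.sin(t); ez=u*np.sin(t)+np.array([0,0,1])*np.cos(t)
    f=lambda x,y,z:np.array(G)+ex*(x-gx)+v*y+ez*(z-gz)
    return f
def run(name,fn,box,yaw,th,gx=-50):
    p=grab(name);s=env.state();im=p['img'].copy()
    f=chute(s['ee_pos'],yaw,th,gx)
    for z,c in((0,(255,0,0)),(30,(255,255,0))):
        cv2.polylines(im,[np.round(proj(p,[f(sx*110,sy*16,z) for sx,sy in((1,1),(1,-1),(-1,-1),(-1,1))])*8).astype(int)],True,c,1,cv2.LINE_AA,3)
    x0,x1,y0,y1=box;k=min(800/(x1-x0),600/(y1-y0))
    cv2.imwrite('pics/'+fn,cv2.resize(im[y0:y1,x0:x1],None,fx=k,fy=k,interpolation=cv2.INTER_CUBIC)[:,:,::-1])
    print(s['time_s'],s['ee_pos'].round(1),s['force'].round(2),'lip',f(110,0,6).round(1))
if __name__=='__main__':
    a=sys.argv; th=float(a[2])
    run('scene',a[1]+'s.png',(140,300,60,200),-22,th); run('top',a[1]+'t.png',(250,450,140,300),-22,th)
E
python3 ov.py o3 0; cd pics; python3 -c "
import cv2,numpy as np
a=cv2.imread('o3s.png');b=cv2.imread('o3t.png');h=300
f=lambda i:cv2.resize(i,(400,int(i.shape[0]*400/i.shape[1])))
a,b=f(a),f(b);H=max(len(a),len(b));p=lambda i:np.pad(i,((0,H-len(i)),(0,0),(0,0)))
cv2.imwrite('o3.png',np.hstack([p(a),p(b)]))"
```

```text
6.6 [ 330.2 -176.5  165. ] [-0.02  0.18 -2.98] lip [ 478.6 -236.5  156. ]
6.65 [ 330.2 -176.6  165. ] [-0.51  0.81 -3.16] lip [ 478.6 -236.5  156. ]
```

View pics/o3.png

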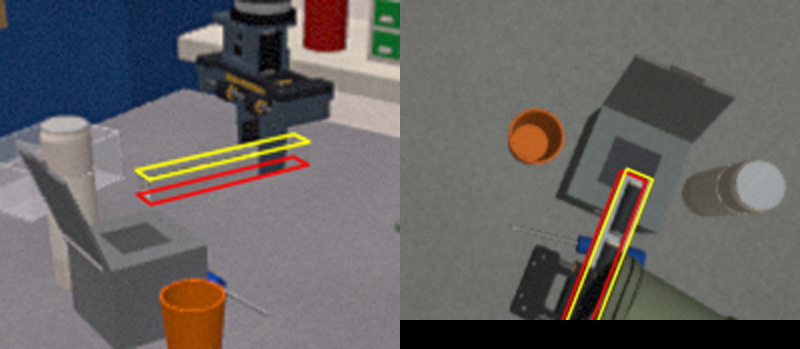

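Call:
{"api": "arm_command", "payload": {
  "deltas": [
    [0.1,[0,0,-6],0],
    [0.1,[0,0,-16],0],
    [0.1,[0,0,-28],0],
    [0.1,[0,0,-36],0],
    [0.1,[0,0,-40],0],
    [0.1,[0,0,-42],0],
    [0.1,[0,0,-43],0],
    [0.1,[0,0,-43],0]
  ],
  "grip_force": 40
}}

```text
time_s: 7.45
ee_pos: [330.4, -177.3, 122.1]
ee_rot: [1.7, 90.0, -20.3]
force: [0.2, -0.1, -1.9]
gripper_width: 32.0
```

Call:
{"api": "arm_command", "payload": {
  "deltas": [
    [0.1,[0,0,0],0],
    [0.1,[0,0,0],0],
    [0.1,[0,0,0],0],
    [0.1,[0,0,0],0]
  ],
  "grip_force": 6
}}

```text
time_s: 7.85
ee_pos: [330.4, -177.3, 122.2]
ee_rot: [-1.3, 90.0, -23.4]
force: [0.4, -0.6, -1.1]
gripper_width: 31.8
```

Call:
{"api": "arm_command", "payload": {
  "deltas": [
    [0.1,[1,0,4],0],
    [0.1,[2,-1,9],0],
    [0.1,[3,-1,15],0],
    [0.1,[4,-2,20],0],
    [0.1,[4,-2,20],0]
  ],
  "grip_force": 6
}}

```text
time_s: 8.35
ee_pos: [335.0, -179.7, 142.9]
ee_rot: [-5.7, 89.9, -27.8]
force: [0.3, -0.6, -1.2]
gripper_width: 32.3
```

```bash
python3 ov.py o4 8;python3 look.py scene l4.png 140 300 60 200
```

```text
8.4 [ 334.9 -179.6  142.6] [ 1.07 -0.47 -1.15] lip [ 480.7 -238.5  111.4]
8.45 [ 334.8 -179.5  142.4] [ 1.1  -0.8  -1.55] lip [ 480.5 -238.4  111.2]
8.5 [ 334.6 -179.4  142.2] [ 0.54 -0.47 -1.19] [-0.12 -0.15 -0.06] 31.886945408044877
```

View pics/l4.png

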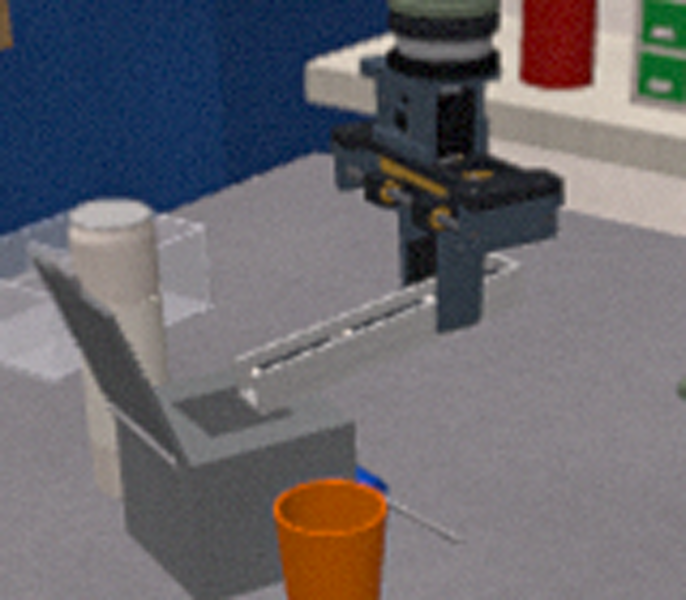

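View pics/o4s.png

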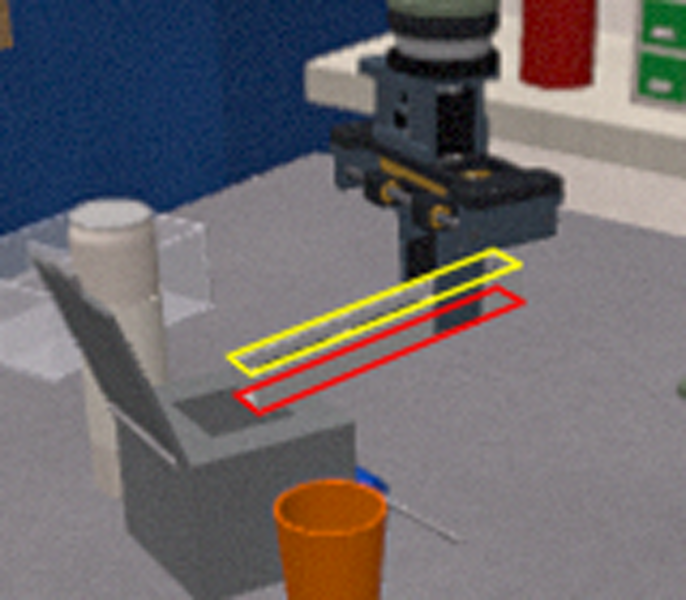

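Call:
{"api": "arm_command", "payload": {
  "deltas": [
    [0.1,[3,-1,9],0],
    [0.1,[10,-4,26],0],
    [0.1,[16,-6,38],0],
    [0.1,[23,-9,48],0],
    [0.1,[30,-12,57],0],
    [0.1,[35,-14,63],0],
    [0.1,[35,-14,63],0],
    [0.1,[35,-14,63],0],
    [0.1,[35,-14,63],0],
    [0.1,[35,-14,63],0]
  ],
  "grip_force": 6
}}

```text
time_s: 9.5
ee_pos: [369.0, -193.0, 204.8]
ee_rot: [150.9, 90.0, 128.9]
force: [1.2, 0.1, -0.4]
gripper_width: 31.6
```

```bash
python3 look.py scene l5.png 140 300 60 200;python3 look.py top l5t.png 250 450 140 300
```

```text
9.55 [ 368.9 -193.   204.8] [ 0.2  -0.41 -0.5 ] [-0.07 -0.18 -0.01] 31.992726630388816
9.6 [ 368.9 -193.   204.8] [ 0.79  0.14 -0.91] [-0.09 -0.1  -0.04] 32.29448747462373
```

View pics/l5.png

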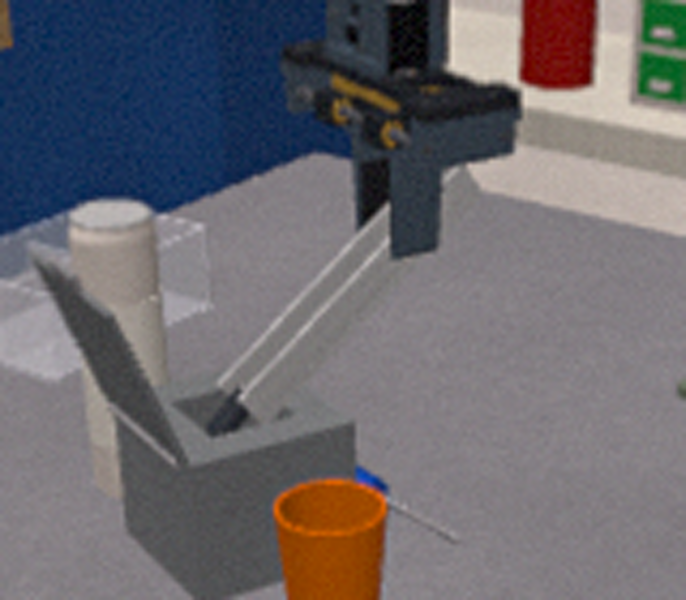

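View pics/l5t.png

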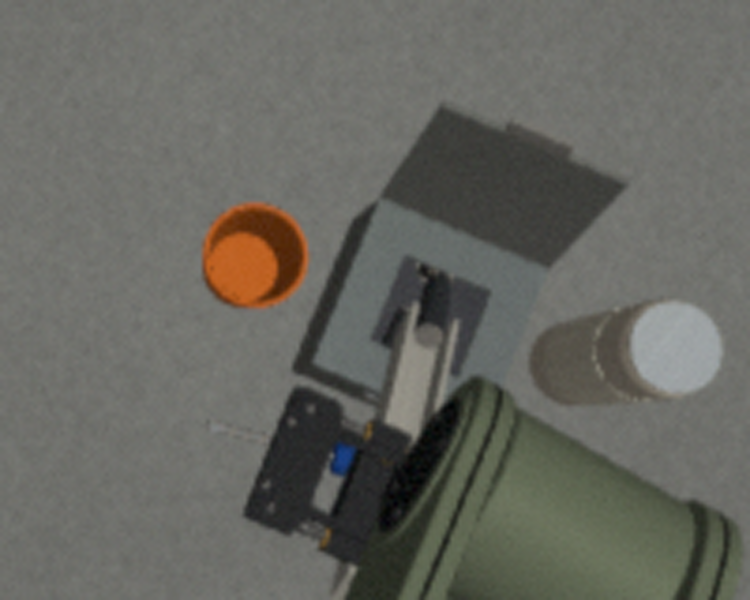

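Call:
{"api": "arm_command", "payload": {
  "deltas": [
    [0.1,[0,0,0],0],
    [0.1,[0,0,0],0],
    [0.1,[0,0,0],0],
    [0.1,[0,0,0],0],
    [0.1,[0,0,0],0]
  ],
  "grip_force": 6
}}

```text
time_s: 10.1
ee_pos: [369.0, -193.1, 204.9]
ee_rot: [164.6, 90.0, 142.5]
force: [0.0, -0.9, -0.3]
gripper_width: 32.1
```

```bash
python3 look.py scene l6.png 140 300 60 200;python3 look.py top l6t.png 250 450 140 300
```

```text
10.15 [ 369.  -193.1  204.9] [-0.17  0.69 -1.28] [-0.04  0.01 -0.01] 31.864892548239627
10.2 [ 369.  -193.1  204.9] [-0.42  0.06 -1.17] [-0.04  0.02 -0.04] 31.901951280733275
```

View pics/l6.png

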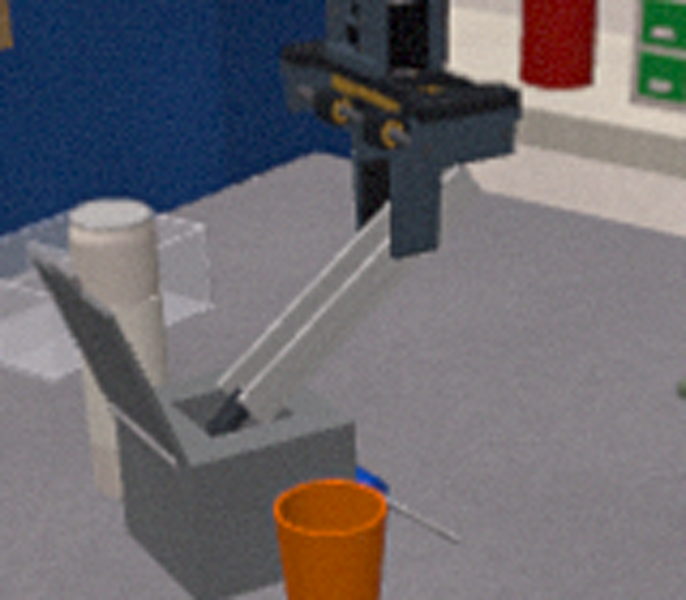

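View pics/l6t.png

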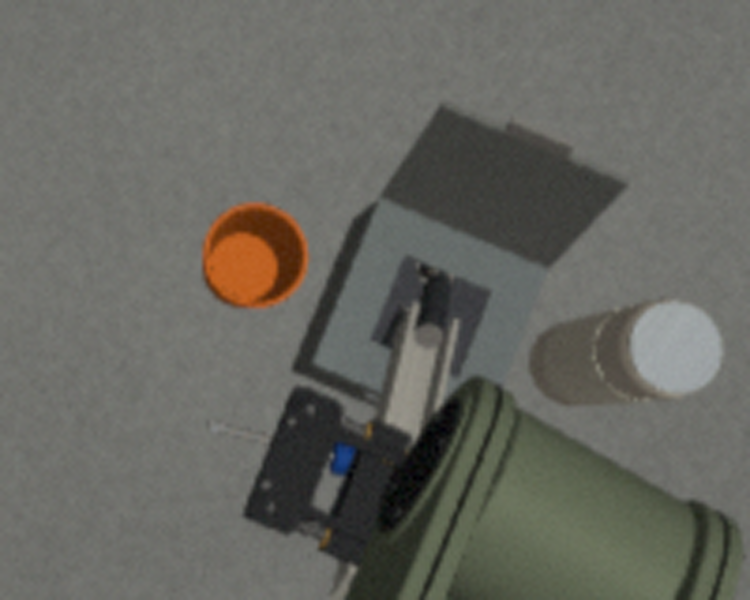

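Call:
{"api": "arm_command", "payload": {
  "deltas": [
    [0.1,[3,-1,3],0],
    [0.1,[6,-3,6],0],
    [0.1,[9,-4,8],0],
    [0.1,[9,-4,8],0],
    [0.1,[9,-4,8],0],
    [0.1,[9,-4,8],0]
  ],
  "grip_force": 5
}}

```text
time_s: 10.8
ee_pos: [378.5, -197.3, 213.1]
ee_rot: [-0.6, 89.9, -22.7]
force: [1.1, 0.1, -0.5]
gripper_width: 32.2
```

```bash
python3 look.py scene l7.png 140 300 60 200;python3 look.py top l7t.png 250 450 140 300; cat > two.py <<'E'
import cv2,sys,numpy as np
f=lambda i:cv2.resize(i,(400,int(i.shape[0]*400/i.shape[1])),interpolation=cv2.INTER_AREA)
a,b=[f(cv2.imread('pics/'+x)) for x in sys.argv[1:3]];H=max(len(a),len(b));p=lambda i:np.pad(i,((0,H-len(i)),(0,0),(0,0)))
cv2.imwrite('pics/'+sys.argv[3],np.hstack([p(a),p(b)]))
E
python3 two.py l7.png l7t.png l7x.png
```

```text
10.85 [ 378.3 -197.2  213. ] [ 0.96 -0.63 -1.45] [-0.17 -0.19 -0.01] 31.944902954987324
10.9 [ 378.3 -197.2  213. ] [ 1.05 -1.8  -2.16] [-0.07 -0.12 -0.02] 32.31111187358461
```

View pics/l7x.png

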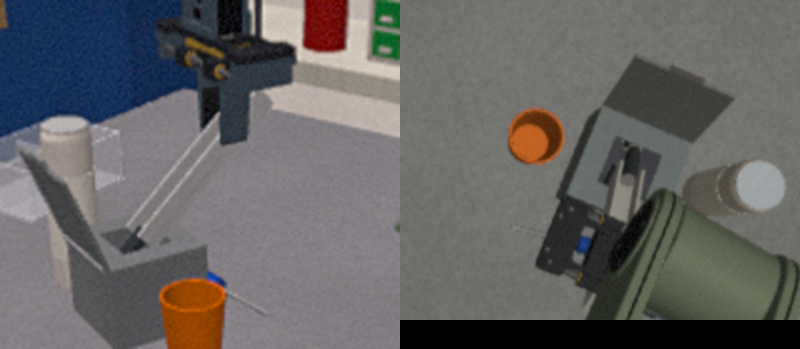

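```bash
python3 - <<'E'
import cv2
a=cv2.imread('pics/l7t.png')[220:420,340:520];cv2.imwrite('pics/z7.png',cv2.resize(a,None,fx=3.5,fy=3))
E
```

```text
(no output)
```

View pics/z7.png

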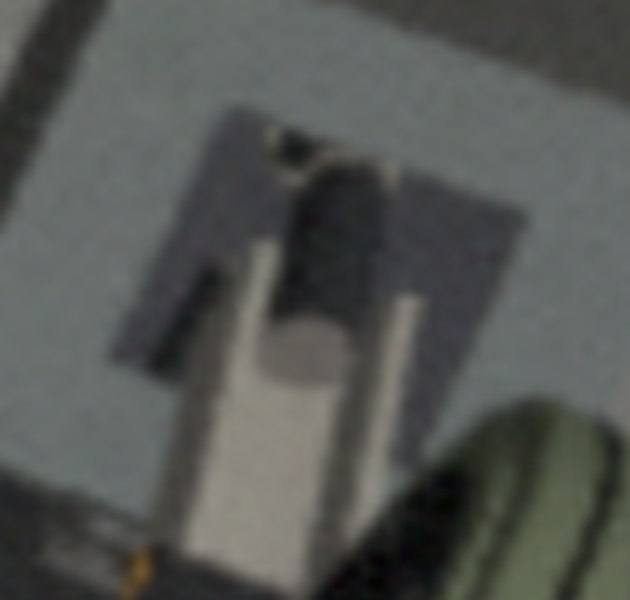

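Call:
{"api": "arm_command", "payload": {
  "deltas": [
    [0.1,[0,0,0],0],
    [0.1,[0,0,0],0],
    [0.1,[-3,1,3],0],
    [0.1,[-7,3,7],0],
    [0.1,[-11,4,11],0],
    [0.1,[-15,6,15],0],
    [0.1,[-19,8,20],0],
    [0.1,[-19,8,20],0],
    [0.1,[-19,8,20],0]
  ],
  "grip_force": 25
}}

```text
time_s: 11.8
ee_pos: [359.0, -189.1, 233.1]
ee_rot: [18.9, 90.0, -3.2]
force: [-0.3, 0.5, -1.1]
gripper_width: 31.7
```

```bash
python3 look.py scene l8.png 140 300 60 200;python3 look.py top l8t.png 330 400 190 250; python3 two.py l8.png l8t.png l8x.png
```

```text
11.85 [ 359.1 -189.1  232.9] [-0.38  0.46 -1.48] [-0.01  0.01 -0.  ] 31.84585344087905
11.9 [ 359.1 -189.1  232.8] [ 0.32 -0.46 -0.88] [-0.02  0.05 -0.02] 31.75055393326489
```

View pics/l8x.png

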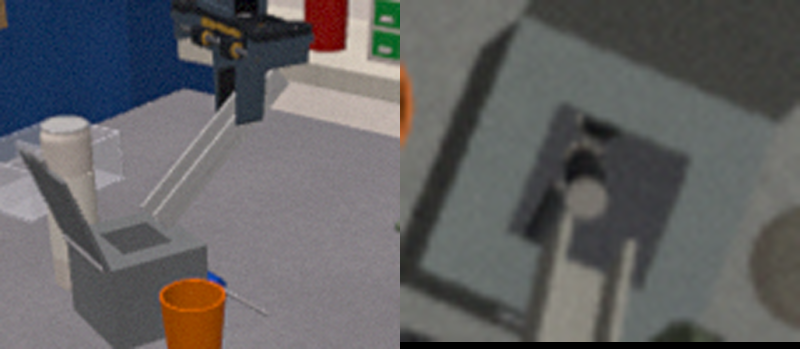

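Call:
{"api": "arm_command", "payload": {
  "deltas": [
    [0.1,[-6,2,8],0],
    [0.1,[-16,6,20],0],
    [0.1,[-22,10,28],0],
    [0.1,[-22,20,30],0],
    [0.1,[-14,40,30],0],
    [0.1,[-4,65,30],0],
    [0.1,[8,92,30],0],
    [0.1,[22,120,25],0],
    [0.1,[36,148,10],0],
    [0.1,[50,174,-12],0],
    [0.1,[60,196,-36],0],
    [0.1,[68,210,-60],0],
    [0.1,[72,217,-80],0],
    [0.1,[72,219,-92],0],
    [0.1,[72,219,-98],0],
    [0.1,[72,219,-98],0],
    [0.1,[72,219,-98],0]
  ],
  "grip_force": 25
}}

```text
time_s: 13.6
ee_pos: [431.5, 29.9, 135.5]
ee_rot: [31.0, 89.9, 9.0]
force: [0.3, 0.3, -1.3]
gripper_width: 31.5
```

```bash
python3 - <<'E'
from ov import *
run('scene','o9s.png',(180,380,60,260),-22,42); run('top','o9t.png',(180,400,120,300),-22,42)
E
python3 two.py o9s.png o9t.png o9.png
```

```text
13.65 [431.7  29.8 135.7] [ 0.56  0.24 -0.49] lip [536.3 -12.5  22. ]
13.7 [431.7  29.8 135.8] [ 0.71  0.65 -0.82] lip [536.3 -12.5  22. ]
```

View pics/o9.png

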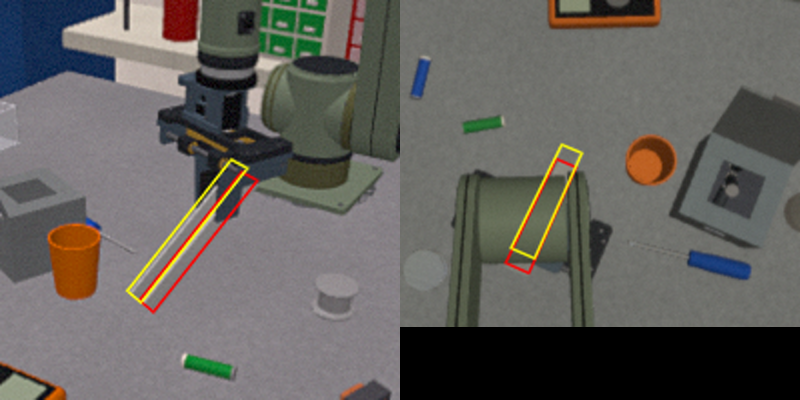

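Call:
{"api": "arm_command", "payload": {
  "deltas": [
    [0.1,[0,0,-6],0],
    [0.1,[0,0,-12],0],
    [0.1,[-2,1,-18],0],
    [0.1,[-8,3,-26],0],
    [0.1,[-14,6,-34],0],
    [0.1,[-21,8,-42],0],
    [0.1,[-26,10,-51],0],
    [0.1,[-31,12,-60],0],
    [0.1,[-34,14,-67],0],
    [0.1,[-37,15,-75],0],
    [0.1,[-40,16,-84],0],
    [0.1,[-43,17,-92],0],
    [0.1,[-43,17,-92],0]
  ],
  "grip_force": 8
}}

```text
time_s: 15.0
ee_pos: [387.0, 46.9, 41.9]
ee_rot: [-154.4, 89.8, -176.5]
force: [-0.2, 0.3, -0.4]
gripper_width: 31.8
```

```bash
python3 - <<'E'
from ov import *
run('scene','oas.png',(230,330,130,230),-22,10)
E
python3 look.py scene la.png 230 330 130 230;python3 two.py oas.png la.png oa.png
```

```text
15.05 [387.5  46.8  42.4] [-0.05  0.05 -1.31] lip [532.1 -11.6   5.7]
15.1 [388.   46.9  42.7] [ 1.1   0.84 -1.17] [ 0.04  0.04 -0.1 ] 31.669259321359515
```

View pics/oa.png

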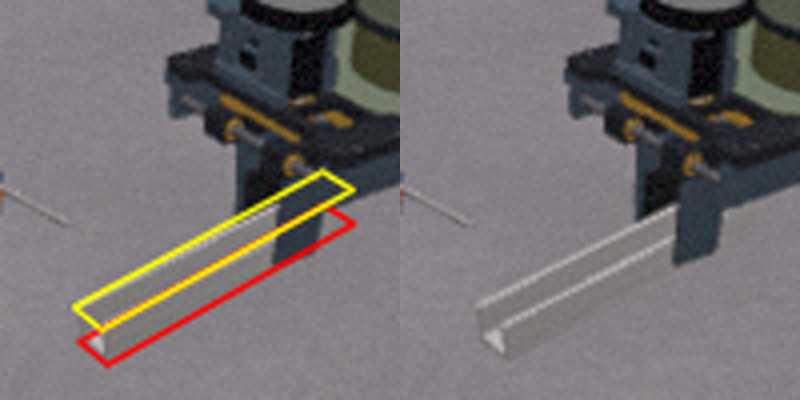

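Levelling as planned; finish down to the bench and release.

Call:
{"api": "arm_command", "payload": {
  "deltas": [
    [0.1,[-1,0,-6],0],
    [0.1,[-3,1,-13],0],
    [0.1,[-4,2,-20],0],
    [0.1,[-5,2,-27],0],
    [0.1,[-5,2,-27],0],
    [0.1,[-5,2,-27],0],
    [0.1,[-5,2,-27],0]
  ],
  "grip_force": 8
}}

```text
time_s: 15.8
ee_pos: [382.6, 48.8, 15.7]
ee_rot: [-157.6, 89.9, -179.7]
force: [-0.4, 0.2, -1.5]
gripper_width: 31.7
```

```bash
python3 - <<'E'
from ov import *
run('scene','obs.png',(230,330,130,230),-22,0)
E
python3 look.py scene lb.png 230 330 130 230;python3 two.py obs.png lb.png ob.png
```

```text
15.85 [382.8  48.8  15.8] [-0.45  0.2  -1.39] lip [531.1 -11.1   6.8]
15.9 [382.9  48.8  15.9] [-0.14  0.41 -1.64] [-0.01  0.08 -0.02] 32.12443918896261
```

View pics/ob.png

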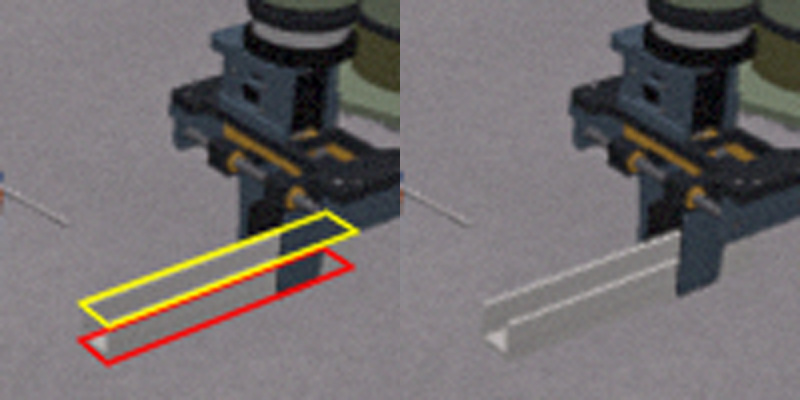

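Call:
{"api": "arm_command", "payload": {
  "deltas": [
    [0.1,[0,0,-1],0],
    [0.1,[0,0,-2],0],
    [0.1,[0,0,-2],0],
    [0.42,[0,0,-2],0],
    [0.5,[0,0,-2],0],
    [0.55,[0,0,-2],0],
    [0.55,[0,0,-2],0],
    [0.55,[0,0,5],0],
    [0.55,[0,0,20],0],
    [0.55,[0,0,45],0],
    [0.55,[0,0,80],0],
    [0.55,[0,0,120],0],
    [0.55,[0,0,120],0]
  ],
  "grip_force": 8
}}

```text
time_s: 17.2
ee_pos: [386.7, 49.2, 140.7]
ee_rot: [28.2, 89.3, 6.1]
force: [0.6, 0.0, -0.4]
gripper_width: 50.2
```

```bash
python3 look.py scene lc.png 110 350 70 250;python3 look.py top lct.png 220 460 120 300
```

```text
17.25 [384.9  49.  138.5] [-0.19  0.05  0.77] [-0.02  0.03 -0.02] 50.32490097393778
17.3 [383.4  48.9 136.8] [ 0.27 -0.47  0.49] [-0.01  0.01 -0.01] 50.257188613726086
```

View pics/lc.png

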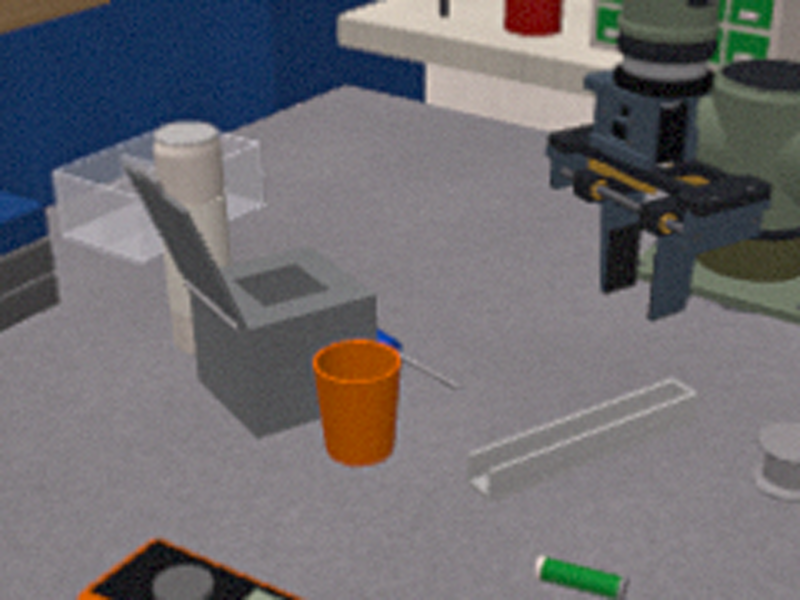

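View pics/lct.png

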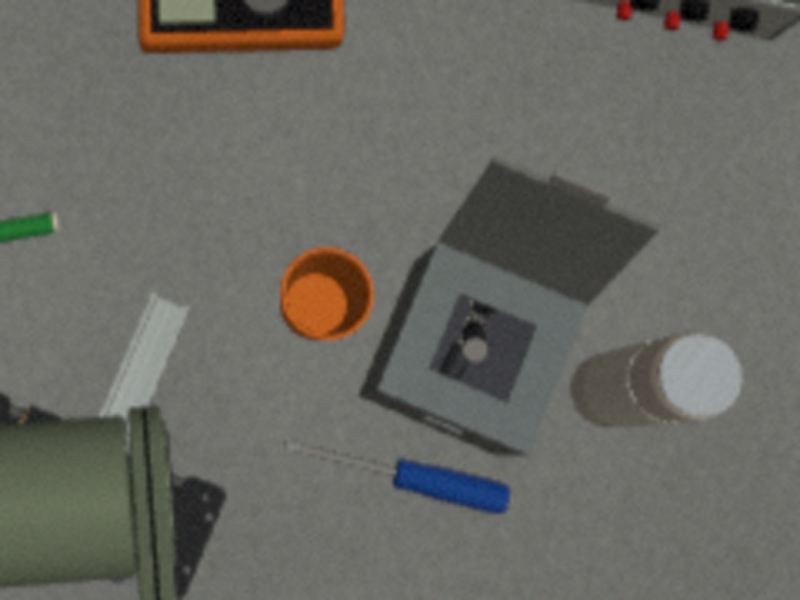

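Call:
{"api": "arm_command", "payload": {
  "deltas": [
    [0.2,[0,0,30],-0.1],
    [0.1,[0,0,70],-0.25],
    [0.0,[0,0,110],-0.4],
    [0.0,[10,-14,145],-0.55],
    [0.0,[30,-42,164],-0.7],
    [0.0,[55,-77,164],-0.85],
    [0.0,[85,-120,164],-1.0],
    [0.0,[115,-162,164],-1.15],
    [0.0,[145,-204,164],-1.3],
    [0.0,[175,-247,164],-1.45],
    [0.0,[205,-289,164],-1.571],
    [0.0,[230,-324,164],-1.571],
    [0.0,[247,-348,164],-1.571],
    [0.0,[247,-348,164],-1.571],
    [0.0,[247,-348,164],-1.571],
    [0.0,[247,-348,164],-1.571]
  ],
  "grip_force": 20
}}

```text
time_s: 18.9
ee_pos: [629.5, -298.0, 299.0]
ee_rot: [-102.6, 89.9, 145.3]
force: [0.2, 1.1, 0.2]
gripper_width: 0.2
```

```bash
python3 look.py scene ld.png 60 300 30 210; python3 -c "
from h import *
from scipy.spatial.transform import Rotation as Ro
s=env.state();y=Ro.from_euler('xyz',s['ee_rot'],degrees=True).as_matrix()[:,1];print(np.degrees(np.arctan2(y[1],y[0])),s['qpos'].round(0))"
```

```text
18.95 [ 629.5 -297.9  299.8] [0.29 0.36 0.29] [-0.18  0.07  0.04] 0.20913587721707425
-22.002546409650066 [-26.  28.  63.   0.  88.  -4.]
```

View pics/ld.png

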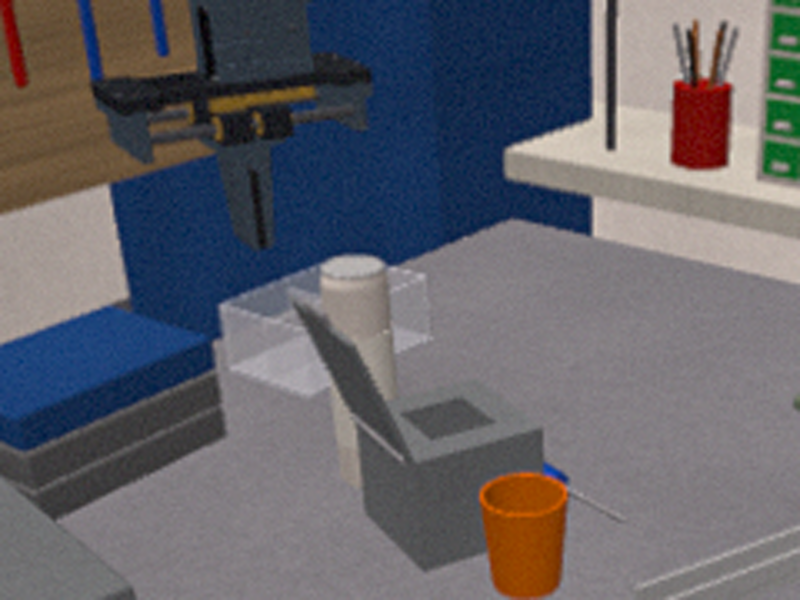

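Call:
{"api": "arm_command", "payload": {
  "deltas": [
    [0.0,[0,0,-20],0],
    [0.0,[0,0,-50],0],
    [0.0,[0,0,-80],0],
    [0.0,[0,0,-94],0],
    [0.0,[-10,4,-94],0],
    [0.0,[-24,10,-94],0],
    [0.0,[-38,15,-94],0],
    [0.0,[-50,20,-94],0],
    [0.0,[-59,24,-94],0],
    [0.0,[-67,27,-94],0],
    [0.0,[-75,30,-94],0],
    [0.0,[-75,30,-94],0]
  ]
}}

```text
time_s: 20.15
ee_pos: [554.1, -268.6, 206.2]
ee_rot: [-85.8, 90.0, 162.2]
force: [0.1, 0.2, -0.5]
gripper_width: 0.6
```

```bash
python3 look.py scene le.png 100 260 50 190
```

```text
20.2 [ 554.7 -268.9  206. ] [-0.39  0.09 -0.43] [-0.08  0.04 -0.01] 0.36774689129066934
```

View pics/le.png

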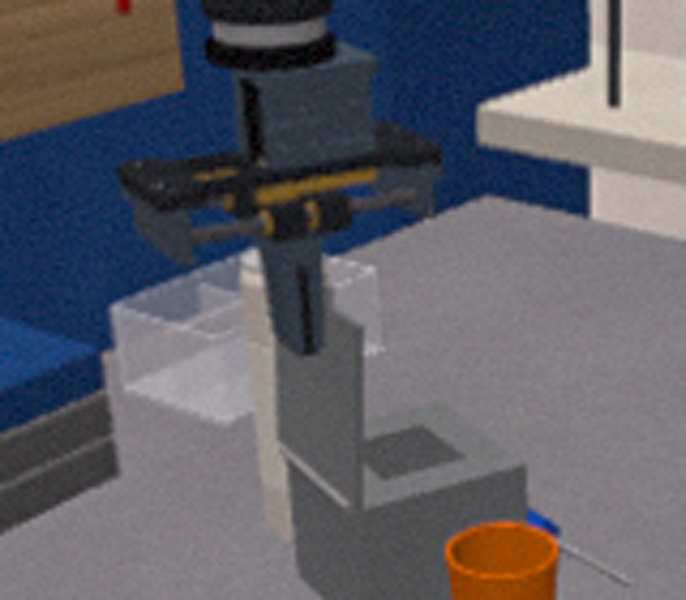

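Call:
{"api": "arm_command", "payload": {
  "deltas": [
    [0.0,[-8,3,0],0],
    [0.0,[-18,7,0],0],
    [0.0,[-28,12,0],0],
    [0.0,[-38,16,0],0],
    [0.0,[-48,20,-7],0],
    [0.0,[-58,24,-15],0],
    [0.0,[-66,27,-25],0],
    [0.0,[-74,30,-35],0],
    [0.0,[-79,32,-46],0],
    [0.0,[-84,34,-58],0],
    [0.0,[-87,35,-67],0],
    [0.0,[-88,36,-75],0],
    [0.0,[-88,36,-75],0]
  ]
}}

```text
time_s: 21.5
ee_pos: [466.3, -232.7, 129.9]
ee_rot: [-94.9, 89.9, 153.0]
force: [-0.2, -1.1, 0.4]
gripper_width: 0.0
```

```bash
python3 look.py scene lf.png 100 260 50 190
```

```text
21.55 [ 467.  -233.   130.5] [ 0.2  -0.66  0.27] [-0.07  0.04 -0.01] 0.8567890806769438
```

View pics/lf.png

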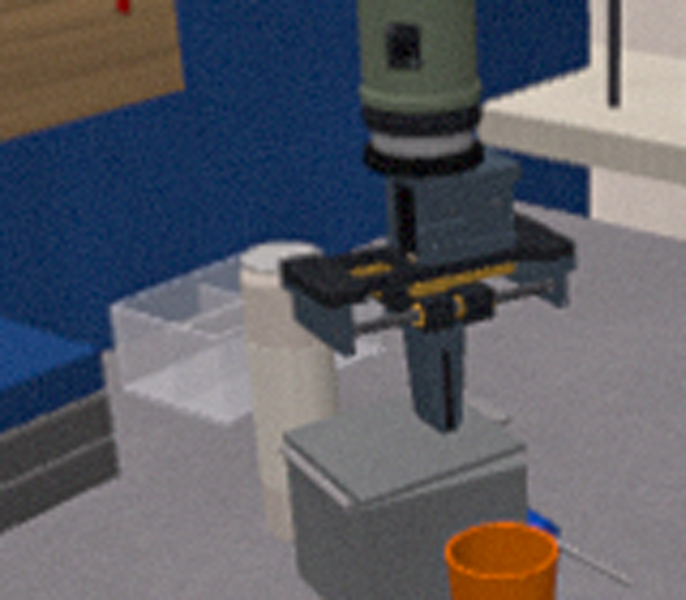

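Call:
{"api": "arm_command", "payload": {
  "deltas": [
    [0.0,[-3,1,-3],0],
    [0.0,[-5,2,-6],0],
    [0.0,[-5,2,-8],0],
    [0.0,[-5,2,-9],0],
    [0.0,[-5,2,-10],0],
    [0.0,[-5,2,-10],0]
  ]
}}

```text
time_s: 22.15
ee_pos: [461.9, -231.0, 122.2]
ee_rot: [-66.6, 90.0, -178.6]
force: [-2.9, 2.3, 8.8]
gripper_width: 0.4
```

Call:
{"api": "arm_command", "payload": {
  "deltas": [
    [0.0,[0,0,-1],0],
    [0.0,[0,0,-1],0],
    [0.0,[0,0,-1],0]
  ]
}}

```text
time_s: 22.45
ee_pos: [461.9, -231.0, 122.1]
ee_rot: [73.0, 90.0, -39.1]
force: [-5.2, 1.6, 13.4]
gripper_width: 0.2
```

Call:
{"api": "arm_command", "payload": {
  "deltas": [
    [0.0,[0,0,6],0],
    [0.0,[0,0,25],0],
    [0.0,[0,0,60],0],
    [0.0,[0,0,110],0],
    [0.0,[-20,20,150],0],
    [0.0,[-50,60,180],0],
    [0.0,[-80,100,180],0],
    [0.0,[-100,150,180],0],
    [0.0,[-100,190,180],0],
    [0.0,[-100,220,180],0],
    [0.0,[-100,220,180],0],
    [0.0,[-100,220,180],0]
  ]
}}

```text
time_s: 23.65
ee_pos: [362.2, -10.9, 300.1]
ee_rot: [64.0, 89.9, -47.9]
force: [-0.2, 0.5, -0.4]
gripper_width: 0.5
```

```bash
python3 look.py scene lg.png 90 390 60 280;python3 look.py top lgt.png 120 460 80 300
python3 - <<'E'
from h import *
q=grab('scene');im=q['img'].copy()
B=np.array([491.2,-242.6]);a=np.radians(-22);u=np.array([np.cos(a),np.sin(a)]);v=np.array([-u[1],u[0]])
for t,c in((0,(255,255,0)),(.06,(255,0,0))):
  P=[np.r_[B+u*(60-r*np.cos(t)+5*np.sin(t))+v*k,106+r*np.sin(t)+5*np.cos(t)] for r,k in((0,-60),(0,60),(120,60),(120,-60))]
  cv2.polylines(im,[np.round(proj(q,P)*8).astype(int)],True,c,1,cv2.LINE_AA,3)
cv2.imwrite('pics/lh.png',cv2.resize(im[120:200,150:240],None,fx=8,fy=7,interpolation=cv2.INTER_CUBIC)[:,:,::-1])
E
```

```text
23.7 [362.3 -11.5 300. ] [ 1.24 -1.1  -0.38] [-0.04  0.09 -0.06] 0.8752413551618842
23.75 [362.4 -11.8 299.9] [ 0.5   0.17 -0.35] [-0.14  0.09  0.02] 0.5544200799091159
```

View pics/lg.png

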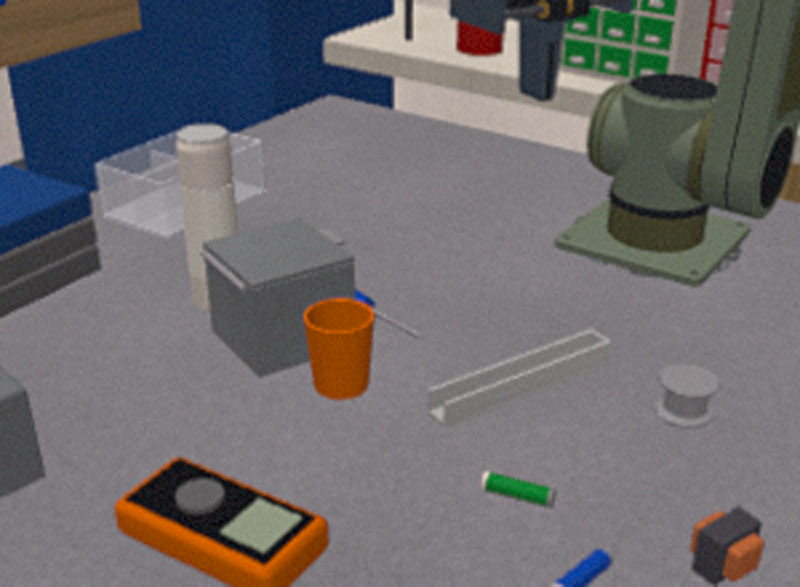

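View pics/lgt.png

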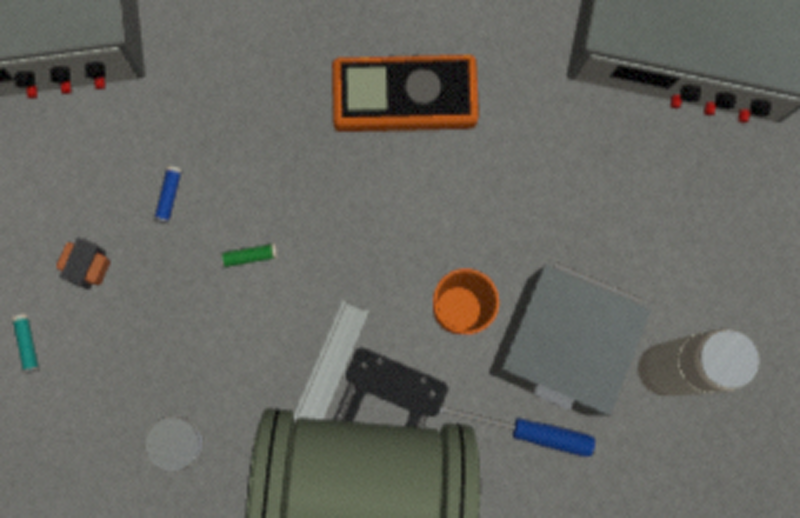

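View pics/lh.png

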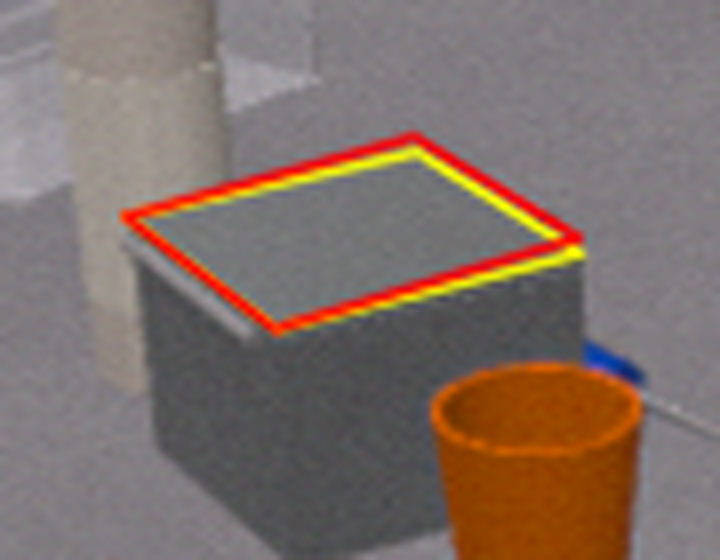

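```bash
python3 -c "
from workcell import env
print(env.job_done())"
```

```text
the job is handed in; nothing more can be done
None
```

The job is handed in: all three cells went through the mouth of the box, the empty chute is flat and upright on the bench, and the lid is shut. It took about 24 s of the 72 s allowed.

- **Tipping:** The moves only allow turns about z, so I couldn't tilt the tool. I gripped the chute 50 mm behind its middle, rested its lip over the edge of the mouth, loosened the grip to 6 N and raised the gripper. The chute pivoted to about 38°.
- **The third cell:** Two cells slid straight in, but the third stopped with its end still in the chute. Raising the tilt to about 44° did not free it. Drawing the chute back along its own axis did, and it dropped into the box.
- **Setting down:** I levelled the chute by lowering its lip onto the bench, then released it between the cup and the reel, not in its old place.
- **Lid:** I pushed it over with closed fingers and pressed until the force read 13 N, with the fingertips at 111 mm, the given height of the shut lid.

**Last checks:**
- The final pictures show the lid matching the outline drawn for a fully shut lid.
- The chute looked level, upright and empty.
- No cells lie on the bench, and the other objects and the look-alike cells look unmoved.
- Before the lid closed, the top view showed the last cell standing steeply inside the box. I never saw all three cells separately inside.
- No check failed or disagreed.

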